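# Clamp the base of a DNA model in its assembly jig

### The job

Clamp the white base of the DNA model in the assembly jig, ready for its rod: lay it flat on the grey nest and slide it fully home, its long side against the aluminium back rail and its short side against the end-stop screw, wherever that is set; then push the red clamp handle down over centre until it rests on its own stop and the pad holds the base. Press gently throughout, force neither the base nor the handle, and leave the other things on the bench and on the jig where they are.

Things in the scene. Friction and masses are not known exactly. Their poses are not given: they have to be found in the camera images.
- jig: Assembly jig screwed to the bench: plywood board 170 (x) x 320 (y) x 18 mm; origin centre of its underside, z up. In its frame: grey nest plate, top at z 30, x -77..53, y -142..-6; back rail face at x 49; end stop at the -y end of the nest, on x = 0; toggle clamp (40 wide, middle x 0) from y 40 to 112, its bar and handle swing in the plane x = 0.
- back_rail: Aluminium bar fixed along the nest's +x side, 14 x 100 x 28 mm, top 46 mm above the bench; locates the base's long side. Its origin is that of the jig.
- back_rail_face (a point): Middle of the back rail's face, which looks to the jig's -x; 39 mm above the bench (mid-thickness of the base when it lies on the nest); axes as the jig's. Fully home, the base's centre is 45 mm from it in -x.
- end_stop: Aluminium bracket across the nest's -y end, 36 x 10 x 34 mm, top 52 mm above the bench, with a locked screw pointing to the jig's +y at 39 mm above the bench. Its flat head (end_screw_c0, 14 across, 5 thick) stops the base's short side; the head's face lies anywhere from y -138 to -120 mm in the jig's frame: the setting is not measured, find it by feel. Origin: the jig's.
- base_center (a point): Centre of the base's plate: white board 90 (x) x 120 (y) x 18 mm thick, loose, about 0.17 kg with its socket block; this point is 9 mm above its underside, z up. Either way round (half a turn) is right.
- socket_center (a point): Centre of the square wooden socket block on the middle of the plate: 34 x 34 x 44 mm tall, sides parallel to the plate's; its top is 62 mm above the plate's underside, this point 40 mm above it. The block to grasp the base by.
- handle_end (a point): Rear end of the red handle grip (20 mm wide in x, 14 thick, 80 long, ends here). Axes: the jig's when the handle is at centre (grip then rising 0.24 rad outward), turned about x by 0.93 rad when open. In the jig's y, z (mm) the end goes from open (128, 149) by (146, 144), (171, 138), (182, 128), (189, 112) and centre (194, 97) to its stop (194, 89).
- clamp_handle: Toggle clamp's handle. Its main pin is 122 mm from the end of the grip; jig y, z (mm) of the pin at the same moments as handle_end's: (81, 37), (82, 41), (83, 53), (79, 64), (76, 67), (75, 68), (75, 68). Up when open, pushed to the jig's +y, then down: at the grip's end 1 to 3 N, about 10 N over the last 20 mm before centre, then it snaps onto a firm stop; short of centre it springs back.
- clamp_bar (a joint): Angle of the bar that carries the pad, rad: 0 to 0.15 as it stands open, raised steeply and clear of the nest, staying there by its own friction; grows as it swings down, about 1.15 when the pad meets the base and 1.17 clamped.
- clamp_pad: Round red pad, 18 mm across, on a sprung spindle at the end of the bar; origin centre of its face. It comes down straight onto the plate between socket block and clamp, at the jig's y -30, and presses with 20 to 30 N when clamped.
- feet_cup: Small glass cup, 48 mm across, 22 tall, standing on the jig board beside the clamp on the side nearer the robot. Leave it; origin under its centre.
- yellow_model: Lumpy yellow plastic cell model, 75 mm across, 57 tall, a bystander on the bench; origin under its centre.
- screwdriver: Yellow-handled screwdriver, 180 mm, a bystander lying on the bench along its own x.
Mind the look-alikes: they are no part of the job. What is shaped like the part that bears base_center but yellow is not meant.

How it is judged:
By the outcome, as a careful person would: the job done as asked, in the order asked, and still so for the second after the job is handed in, with the robot touching nothing.
It also fails if it takes over 70 s, if anything falls off the work surface, if the arm or the gripper's body presses on something with over 40 N, if the wrist force passes 120 N, or if a joint passes its speed limit or range.

### The arm

A 6-joint arm with a two-finger parallel gripper is mounted at the origin on the work surface. World frame = base frame: x ahead of the robot, y to its left, z up, the work surface at z = 0. Lengths are in m, angles in degrees, forces in N, time in s.
With the tool pointing down it reaches from about 0.375 to 0.9 m from the base axis. Payload 3.1 kg.
Tool frame: the origin (TCP) lies on the front face of the gripper's body, between the roots of the fingers; the fingertips stand 70 mm ahead of it and the grasp point (between the pads) lies 51 mm ahead of it (bot.tip_extent is the distance from the TCP to the fingertips, in m); z points along the fingers, x is the direction in which the jaws open and shut, and the axes are right-handed (so a half turn about z gives the same grasp; the last joint's range is limited). The gripper opens to 87 mm and grips with 3 to 60 N. Pads are 19 mm wide; open, the fingers measure 117 mm over their backs; the gripper's body (75 mm by 190 mm) begins 51 mm behind the grasp point.
Start: joints at [-82.993, 30.224, 82.088, -0, 67.689, -10.227], TCP at [0.185, -0.597, 0.292] pointing down, gripper open.
Joint ranges: [-176.69, 176.69], [-43.24, 126.21], [12.49, 139.97], [-82, 262], [0, 151.66], [-163.58, 163.58]. Speed limits (degrees/s): [159.86, 159.86, 180, 180, 180, 180].

### API

Orientations are given as a 3x3 rotation matrix whose columns are the frame's x, y, z axes.
In Python, from rig import bot, viewer, ticket gives the robot as it stands. The module is installed in compiled form; this text tells all that it offers.
- The arm moves only by the tool arm_command, never from a script. Its argument "targets" is a list of rows, each an object with "rot": the turn, a rotation vector about the tool's x, y, z in degrees, a list of three; "offset": the shift along the tool's x, y, z in cm, a list of three; "gripper": the closure, from 0 (fully open) to 1 (shut). A call has 1 to 8 rows; each row is the pose to reach, as a shift and turn from the pose commanded when the call began, along the tool's axes at that moment; what a row does not reach only later rows make up. A row lasts 1/10 s, in which the tool goes at most 50 mm and 8.59 degrees, less where a joint would pass 70% of its speed; a pose out of reach is approached as far as the arm can. A call with a gripper value outside its range is refused whole. The fingers move at their own pace and stop on an object; the grip force is fixed at half the most. Time passes only in rows, so rows that repeat a pose let the fingers close. It gives the time, the measured TCP pose, the force and the opening at its end, in the units of the state.
- bot.read_state(): the state, without advancing time (a new reading comes with each control period).
- viewer.capture(name): name is "side" or "top"; returns a dict with "frame" (420x560x3 uint8, red, green, blue), "fx", "fy", "cx", "cy" (pixels), "D" ([k1, k2, p1, p2, k3] as OpenCV has them; the pictures are not rectified), "view" (4x4, takes a point from world to camera coordinates). Camera axes: x right, y down, z forward; pixel columns grow to the right and rows downward; lengths in m; the calibration is good to about 2 mm. A picture is of the moment at which its call begins. There is no depth.
- ticket.hand_in(): hands the job in, once; it reports no verdict.
The state is a dict: "time_s": time; "joint_positions": joint angles; "qvel": joint speeds; "tau": joint torques, N m; "position": TCP position; "tcp_rot": TCP orientation; "force": force on the tool from outside, world axes, zero at the start; "moment": the same for the moment, N m; "opening": opening from 0.0 (shut) to 1.0 (fully open).
Only numpy, scipy, OpenCV 4.12 (cv2) and the standard library are available. Lean on these libraries where they do the work, as an engineer would, in place of code of your own. Each camera call takes 0.05 s, during which the arm holds its last target. There are 200 camera calls.

## Working session

There is one attempt and no reset: what is moved stays moved. The work goes in short steps, Python scripts to look and compute and a tool call to move; the robot and the scene stay as the last step left them, time stands still between calls to the robot, and variables do not carry over. Pictures are saved under pics/ and viewed, about 8 in all and at most 12, crops included, and the job is handed in when it is done.

Besides the shell and the picture viewer there is one more tool, called after "Request:" as name(argument=value, ...), one argument or row to a line, values as JSON. arm_command: Moves the arm, as the interface text tells. Its arguments: {"type":"object","properties":{"targets":{"type":"array"}},"required":["targets"]}

```bash
mkdir -p pics; python3 - <<'E'
from rig import bot,viewer
import cv2,numpy as np
for n in("side","top"):
    c=viewer.capture(n); cv2.imwrite(f"pics/{n}0.png",c["frame"][:,:,::-1])
    print(n,c["fx"],c["fy"],c["cx"],c["cy"],c["D"]);print(np.round(c["view"],4))
print(bot.read_state())
E
```

```text
side 450.6355339956042 450.6355339956042 275.34380719480816 209.92664775991014 [-0.06279353  0.          0.          0.          0.        ]
[[ 0.955  -0.2961  0.0155 -0.4681]
 [-0.1963 -0.6705 -0.7155  0.1551]
 [ 0.2223  0.6802 -0.6985  1.3732]
 [ 0.      0.      0.      1.    ]]
top 520.1089950739643 520.1089950739643 282.33064831272645 209.7705900229622 [0.04091468 0.         0.         0.         0.        ]
[[-0.0257 -0.9997 -0.0029 -0.0572]
 [-0.9857  0.0259 -0.1665  0.4575]
 [ 0.1665 -0.0015 -0.986   1.3921]
 [ 0.      0.      0.      1.    ]]
{'time_s': 0.1, 'joint_positions': array([-8.29943922e+01,  3.02734200e+01,  8.21503939e+01, -1.03851021e-03,
        6.76921779e+01, -1.02278114e+01]), 'qvel': array([-0.00531497, -0.09111604, -0.13108651, -0.01013128, -0.11008449,
       -0.03545711]), 'tau': array([-6.11711539e-05, -4.40984130e+01, -1.77150875e+01,  6.35481323e-02,
        5.33985137e-02, -4.27766690e-05]), 'position': array([ 0.18511676, -0.59638247,  0.29136424]), 'tcp_rot': array([[ 2.96271514e-01, -9.55103722e-01, -2.63557095e-04],
       [-9.55101675e-01, -2.96271433e-01,  2.00727726e-03],
       [-1.99524242e-03, -3.42975250e-04, -9.99997951e-01]]), 'force': array([0.14058403, 0.35366477, 0.48420207]), 'moment': array([-0.002641  , -0.01027445,  0.03038345]), 'opening': 0.9987860631196812}
```

View pics/side0.png

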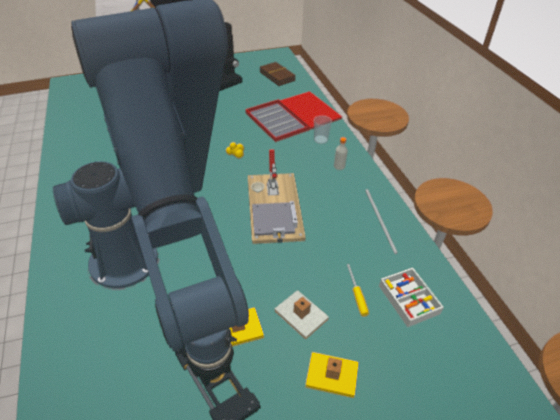

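View pics/top0.png

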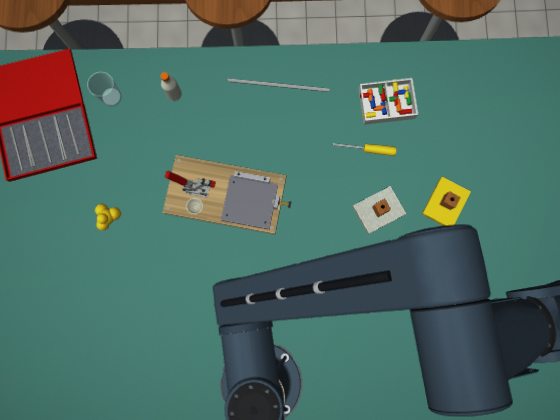

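Side view: white base at about (301,313), jig at (275,208), handle up at (272,160). Top view: white base at (380,210), jig at (225,195), red handle at (185,181), cup at (194,206).

```bash
cat > h.py <<'E'
from rig import bot,viewer
import cv2,numpy as np
def cam(n):
    c=viewer.capture(n); c["K"]=np.array([[c["fx"],0,c["cx"]],[0,c["fy"],c["cy"]],[0,0,1]]); c["D"]=np.array(c["D"],float); c["view"]=np.array(c["view"]); return c
def ray(c,px,z):
    """pixels -> world xy on the plane at height z"""
    u=cv2.undistortPoints(np.float64(px).reshape(-1,1,2),c["K"],c["D"])[:,0]
    R,t=c["view"][:3,:3],c["view"][:3,3]; o=-R.T@t
    d=np.c_[u,np.ones(len(u))]@R
    return (o+d*((z-o[2])/d[:,2])[:,None])[:,:2]
def proj(c,p):
    return cv2.projectPoints(np.float64(p).reshape(-1,1,3),cv2.Rodrigues(c["view"][:3,:3])[0],c["view"][:3,3],c["K"],c["D"])[0][:,0]
def blob(mask,box):
    m=np.zeros_like(mask);x0,y0,x1,y1=box;m[y0:y1,x0:x1]=mask[y0:y1,x0:x1]
    cs=cv2.findContours(m,cv2.RETR_EXTERNAL,cv2.CHAIN_APPROX_NONE)[0]
    return max(cs,key=cv2.contourArea)[:,0]
def rect(xy):
    r=cv2.minAreaRect((xy*1000).astype(np.float32)); return [np.round(v,1) for v in r]
E
python3 - <<'E'
from h import *
c=cam("top");f=c["frame"];hsv=cv2.cvtColor(f,cv2.COLOR_RGB2HSV)
green=cv2.inRange(hsv,(70,60,0),(100,255,255))
for name,box,z in(("base",(345,178,412,240),.018),("jig",(155,145,290,245),.018)):
    k=blob(255-green,box)
    if name=="jig":
        m=cv2.inRange(hsv,(8,40,100),(28,200,255)); k=blob(cv2.morphologyEx(m,cv2.MORPH_CLOSE,np.ones((9,9))),box)
    r=rect(ray(c,k,z));print(name,r, cv2.boxPoints(r).round(0).tolist())
g=cv2.inRange(hsv,(100,8,80),(150,80,180)); k=blob(g,(205,165,285,235)); print("nest",rect(ray(c,k,.03)))
red=cv2.inRange(hsv,(0,150,80),(6,255,255))|cv2.inRange(hsv,(172,150,80),(180,255,255))
k=blob(red,(155,160,225,200)); print("handle px",cv2.minAreaRect(k))
s=cam("side")
a=cv2.resize(f[140:240,155:295],None,fx=5,fy=5,interpolation=3)[:,:,::-1]
cv2.imwrite("pics/jig.png",a[:600])
b=cv2.resize(s["frame"][140:260,225:325],None,fx=5,fy=5,interpolation=3)[:,:,::-1]; cv2.imwrite("pics/jigs.png",b)
E
```

```text
base [array([ 453.3, -337.7]), array([ 92.1, 122.7]), np.float64(26.1)] [[385.0, -303.0], [439.0, -413.0], [522.0, -373.0], [468.0, -262.0]]
jig [array([507.2,  81.5]), array([339.7, 169.8]), np.float64(77.8)] [[388.0, -67.0], [554.0, -102.0], [626.0, 230.0], [460.0, 265.0]]
nest [array([487.3,  15.3]), array([144.7, 140.1]), np.float64(77.8)]
handle px ((175.70001220703125, 178.1000213623047), (22.807893753051758, 6.708203315734863), 26.56505012512207)
```

View pics/jig.png

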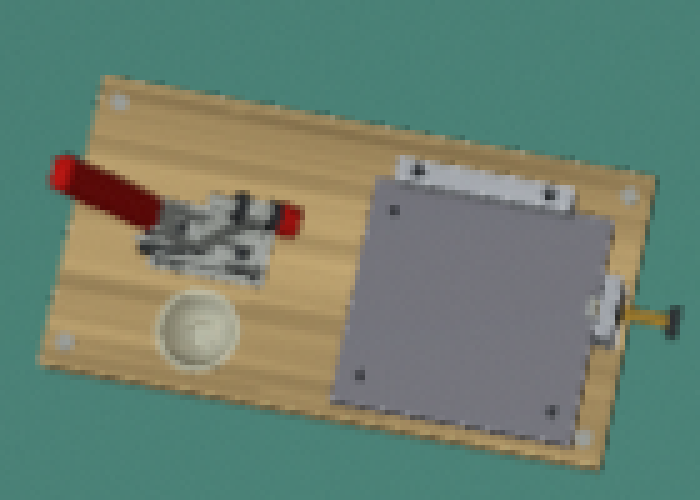

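View pics/jigs.png

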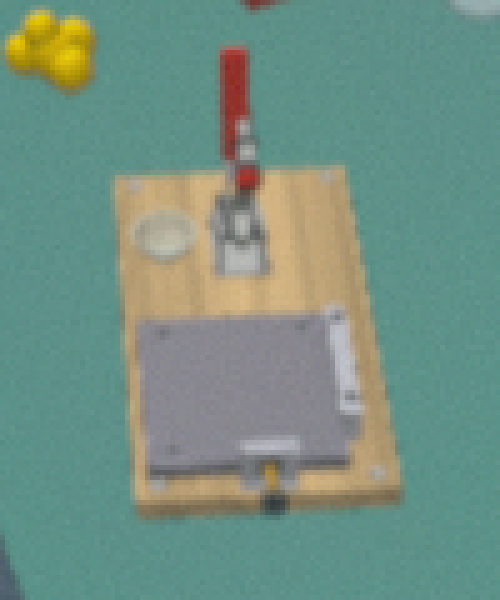

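The crops show the open clamp with its pad at crop (290,220) top and (247,177) side. The rail is at the far side, and the end stop is at (605,310) with its screw head at (592,308).

```bash
python3 - <<'E'
from h import *
c=cam("top");s=cam("side");f=c["frame"];hsv=cv2.cvtColor(f,cv2.COLOR_RGB2HSV)
for k in(c,s): print("cam at",np.round(-k["view"][:3,:3].T@k["view"][:3,3],3))
off=np.array([154.6,139.6])   # crop px/5 + corner, half pixel
cor=np.array([[103,75],[656,177],[600,468],[40,362]])/5+[155,140]-.4
w=ray(c,cor,.018)*1000;print("board corners TL,TR,BR,BL",w.round(1).tolist(),"mean",w.mean(0).round(1),"sides",np.linalg.norm(w-np.roll(w,-1,0),axis=1).round(1))
print("angles",[np.degrees(np.arctan2(*(b-a)[::-1])).round(1) for a,b in((w[1],w[0]),(w[2],w[3]),(w[3],w[0]),(w[2],w[1]))])
a=np.radians(-12.2);R=np.array([[np.cos(a),-np.sin(a)],[np.sin(a),np.cos(a)]])
o=w.mean(0)
P=lambda px,z:((ray(c,np.array(px)/5+[155,140]-.4,z)*1000-o)@R).round(1).tolist()
print("nest corners in jig",P([[375,180],[612,215],[575,443],[332,402]],.03))
print("rail top corners",P([[400,157],[575,186],[572,212],[396,180]],.046))
print("screw head",P([[590,308]],.046),"bracket",P([[605,278],[622,283],[612,345],[595,340]],.052))
print("cup",P([[199,330]],.035))
def tri(pt,ps):
    A=[cv2.undistortPoints(np.float64([[p]]),k["K"],k["D"])[0,0] for p,k in((pt,c),(ps,s))]
    X=cv2.triangulatePoints(c["view"][:3],s["view"][:3],A[0],A[1])[:,0];X=X[:3]/X[3]*1000
    return np.r_[(X[:2]-o)@R,X[2]].round(1)
print("pad",tri(np.array([291,219])/5+[154.6,139.6],np.array([247,178])/5+[224.6,139.6]))
print("handle end",tri(np.array([63,172])/5+[154.6,139.6],np.array([234,48])/5+[224.6,139.6]))
im=s["frame"].copy();st=bot.read_state();T=st["position"];Q=st["tcp_rot"]
L=[T,T+.095*Q[:,0],T-.095*Q[:,0],T+.095*Q[:,1],T-.095*Q[:,1]];print("tcp, +-x, +-y px",proj(s,L).round(0).tolist())
cv2.imwrite("pics/grip.png",cv2.resize(im[320:420,140:320],None,fx=4,fy=4)[:,:,::-1])
E
```

```text
cam at [ 0.218 -0.067  1.449]
cam at [ 0.172 -0.969  1.077]
board corners TL,TR,BR,BL [[625.9, 230.5], [558.5, -81.5], [394.1, -46.0], [461.7, 264.2]] mean [510.1  91.8] sides [319.2 168.2 317.5 167.6]
angles [np.float64(77.8), np.float64(77.7), np.float64(-11.6), np.float64(-12.2)]
nest corners in jig [[50.3, -5.5], [55.2, -139.5], [-74.6, -143.6], [-77.1, -7.6]]
rail top corners [[62.2, -18.8], [64.1, -117.2], [49.3, -118.4], [49.0, -19.3]]
screw head [[-1.8, -138.3]] bracket [[15.1, -143.6], [14.1, -153.2], [-20.7, -154.3], [-19.7, -144.7]]
cup [[-52.0, 71.9]]
pad [  1.9  18.1 131. ]
handle end [  1.7 134.6 149.3]
tcp, +-x, +-y px [[214.0, 382.0], [242.0, 426.0], [190.0, 342.0], [166.0, 411.0], [259.0, 355.0]]
```

View pics/grip.png

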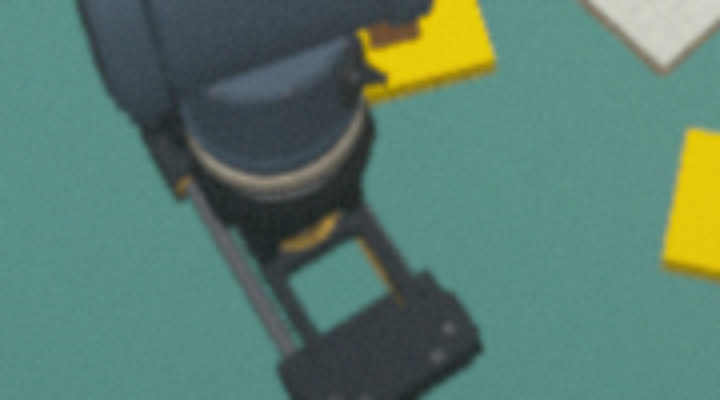

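The body's 190 mm runs along tool x (crop TCP ≈(296,248)), so I'll keep the jaws along the jig's x, clear of the raised pad at jig (2,18,131).

```bash
cat >> h.py <<'E'
from scipy.spatial.transform import Rotation as Ro
O=np.array([.5101,.0918]);A=np.radians(-12.2);RJ=np.array([[np.cos(A),-np.sin(A)],[np.sin(A),np.cos(A)]])
def j2w(x,y): return O+RJ@(np.array([x,y])/1000)
def w2j(p): return (RJ.T@(np.array(p[:2])-O)*1000).round(1)
def plan(xy,z,yaw,tilt=0):
    """offset cm and rot deg in tool axes from measured pose; tool down, tool x at yaw"""
    s=bot.read_state();Q=s["tcp_rot"]
    G=(Ro.from_euler("z",yaw,degrees=True)*Ro.from_euler("x",180+tilt,degrees=True)).as_matrix()
    print("offset",(Q.T@(np.r_[xy,z]-s["position"])*100).round(2).tolist(),"rot",np.degrees(Ro.from_matrix(Q.T@G).as_rotvec()).round(1).tolist())
E
python3 - <<'E'
from h import *
c=cam("top");hsv=cv2.cvtColor(c["frame"],cv2.COLOR_RGB2HSV)
m=cv2.inRange(hsv,(4,90,30),(22,255,230));k=blob(m,(355,185,405,235));print("block",rect(ray(c,k,.062)),len(k))
w=cv2.inRange(hsv,(0,0,165),(60,60,255))
k=blob(cv2.morphologyEx(w|m,cv2.MORPH_CLOSE,np.ones((5,5))),(340,175,415,245));print("plate",rect(ray(c,k,.018)))
s=cam("side");hs=cv2.cvtColor(s["frame"],cv2.COLOR_RGB2HSV);ms=cv2.inRange(hs,(4,90,30),(22,255,230));k=blob(ms,(280,285,325,330));
X=proj(s,[[.454,-.339,.018],[.454,-.339,.062]]);print("side proj",X.round(1),"block bbox",cv2.boundingRect(k))
plan((.454,-.339),.22,26.1)
E
```

```text
block [array([ 451.6, -334.8]), array([34. , 42.6]), np.float64(27.1)] 43
plate [array([ 454.4, -338.8]), array([ 88.1, 118.5]), np.float64(26.1)]
side proj [[299.5 312.2]
 [300.4 303.1]] block bbox (294, 297, 16, 21)
offset [-16.66, -33.31, 7.22] rot [-0.0, 0.0, -98.9]
```

Request:
arm_command(
  targets=[
    {"rot": [0, 0, -98.9], "offset": [-16.66, -33.31, 7.2], "gripper": 0},
    {"rot": [0, 0, -98.9], "offset": [-16.66, -33.31, 7.2], "gripper": 0},
    {"rot": [0, 0, -98.9], "offset": [-16.66, -33.31, 7.2], "gripper": 0},
    {"rot": [0, 0, -98.9], "offset": [-16.66, -33.31, 7.2], "gripper": 0},
    {"rot": [0, 0, -98.9], "offset": [-16.66, -33.31, 7.2], "gripper": 0},
    {"rot": [0, 0, -98.9], "offset": [-16.66, -33.31, 7.2], "gripper": 0},
    {"rot": [0, 0, -98.9], "offset": [-16.66, -33.31, 7.2], "gripper": 0},
    {"rot": [0, 0, -98.9], "offset": [-16.66, -33.31, 7.2], "gripper": 0},
  ],
)

```text
time_s: 1.2
position: [0.4558, -0.3361, 0.2197]
tcp_rot: [[0.998, -0.061, -0.0], [-0.061, -0.998, 0.001], [-0.0, -0.001, -1.0]]
force: [0.3, -1.2, -0.3]
opening: 0.998
```

```bash
python3 - <<'E'
from h import *
s=bot.read_state();print(s["position"],s["joint_positions"].round(1))
plan((.454,-.339),.18,26.1)
E
```

```text
[ 0.45583168 -0.33607643  0.21967239] [-47.7  31.2  94.6   0.1  54.3 -44.2]
offset [-0.16, 0.31, 3.97] rot [-0.1, -0.0, -29.6]
```

Request:
arm_command(
  targets=[
    {"rot": [0, 0, -29.6], "offset": [-0.16, 0.3, 4], "gripper": 0},
    {"rot": [0, 0, -29.6], "offset": [-0.16, 0.3, 4], "gripper": 0},
    {"rot": [0, 0, -29.6], "offset": [-0.16, 0.3, 4], "gripper": 0},
    {"rot": [0, 0, -29.6], "offset": [-0.16, 0.3, 4], "gripper": 0},
    {"rot": [0, 0, -29.6], "offset": [-0.16, 0.3, 4], "gripper": 0},
    {"rot": [0, 0, -29.6], "offset": [-0.16, 0.3, 4], "gripper": 0},
  ],
)

```text
time_s: 1.8
position: [0.4523, -0.3421, 0.1804]
tcp_rot: [[0.903, 0.43, 0.0], [0.43, -0.903, -0.0], [0.0, 0.0, -1.0]]
force: [-0.4, -0.4, 0.4]
opening: 1.0
```

```bash
python3 - <<'E'
from h import *
s=bot.read_state();print(s["position"])
plan((.454,-.339),.094,26.1)
c=cam("side");cv2.imwrite("pics/g1.png",cv2.resize(c["frame"][240:370,220:390],None,fx=4,fy=4)[:,:,::-1])
E
```

```text
[ 0.45227702 -0.34209009  0.18035283]
offset [0.29, -0.21, 8.64] rot [0.0, -0.0, -0.6]
```

View pics/g1.png

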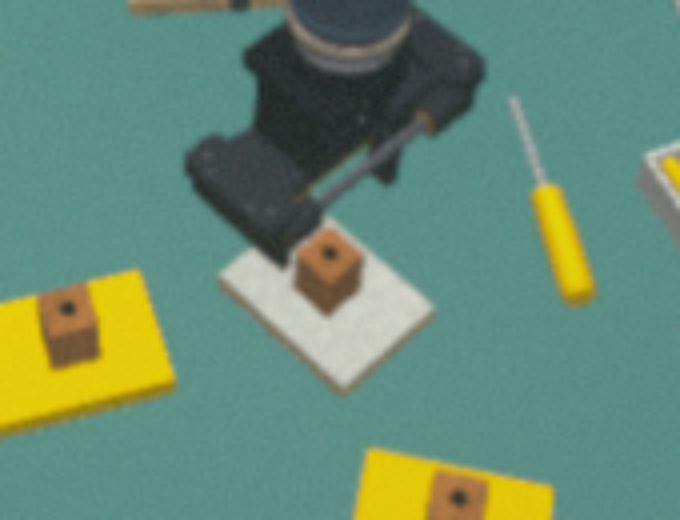

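The side crop shows the open gripper straddling above the block at (328,255), well aligned with the plate.

Request:
arm_command(
  targets=[
    {"rot": [0, 0, -0.6], "offset": [0.3, -0.2, 4], "gripper": 0},
    {"rot": [0, 0, -0.6], "offset": [0.3, -0.2, 7], "gripper": 0},
    {"rot": [0, 0, -0.6], "offset": [0.3, -0.2, 8.5], "gripper": 0},
    {"rot": [0, 0, -0.6], "offset": [0.3, -0.2, 8.6], "gripper": 0},
    {"rot": [0, 0, -0.6], "offset": [0.3, -0.2, 8.6], "gripper": 0.4},
    {"rot": [0, 0, -0.6], "offset": [0.3, -0.2, 8.6], "gripper": 1},
    {"rot": [0, 0, -0.6], "offset": [0.3, -0.2, 8.6], "gripper": 1},
    {"rot": [0, 0, -0.6], "offset": [0.3, -0.2, 8.6], "gripper": 1},
  ],
)

```text
time_s: 2.65
position: [0.4544, -0.3393, 0.0953]
tcp_rot: [[0.897, 0.441, 0.001], [0.441, -0.897, -0.001], [0.001, 0.002, -1.0]]
force: [-0.2, 0.2, 0.8]
opening: 0.722
```

Request:
arm_command(
  targets=[
    {"rot": [0, 0, 0], "offset": [0, 0, 0], "gripper": 1},
    {"rot": [0, 0, 0], "offset": [0, 0, 0], "gripper": 1},
    {"rot": [0, 0, 0], "offset": [0, 0, 0], "gripper": 1},
  ],
)

```text
time_s: 2.95
position: [0.4541, -0.3389, 0.0944]
tcp_rot: [[0.897, 0.441, 0.0], [0.441, -0.897, -0.0], [0.0, 0.0, -1.0]]
force: [0.3, 0.6, 0.4]
opening: 0.451
```

Request:
arm_command(
  targets=[
    {"rot": [0, 0, 0], "offset": [0, 0, 0], "gripper": 1},
    {"rot": [0, 0, 0], "offset": [0, 0, 0], "gripper": 1},
    {"rot": [0, 0, 0], "offset": [0, 0, -2], "gripper": 1},
    {"rot": [0, 0, 0], "offset": [0, 0, -5], "gripper": 1},
    {"rot": [0, 0, 0], "offset": [0, 0, -8], "gripper": 1},
    {"rot": [0, 0, 0], "offset": [0, 0, -8], "gripper": 1},
  ],
)

```text
time_s: 3.55
position: [0.4554, -0.3404, 0.1776]
tcp_rot: [[0.897, 0.442, 0.005], [0.442, -0.897, -0.006], [0.002, 0.007, -1.0]]
force: [0.5, 0.9, -0.5]
opening: 0.388
```

```bash
python3 - <<'E'
from h import *
s=bot.read_state();print(s["position"],s["opening"],s["force"])
plan(j2w(-6,-62),.174,-12.2)
E
```

```text
[ 0.45543491 -0.34040454  0.17758561] 0.38791942437526683 [ 0.45233976  0.89959208 -0.51108334]
offset [19.67, -31.88, 0.17] rot [0.4, -0.2, 38.4]
```

Request:
arm_command(
  targets=[
    {"rot": [0, 0, 38.3], "offset": [19.67, -31.0, 0], "gripper": 1},
    {"rot": [0, 0, 38.3], "offset": [19.67, -31.0, 0], "gripper": 1},
    {"rot": [0, 0, 38.3], "offset": [19.67, -31.0, 0], "gripper": 1},
    {"rot": [0, 0, 38.3], "offset": [19.67, -31.0, 0], "gripper": 1},
    {"rot": [0, 0, 38.3], "offset": [19.67, -31.0, 0], "gripper": 1},
    {"rot": [0, 0, 38.3], "offset": [19.67, -31.0, 0], "gripper": 1},
    {"rot": [0, 0, 38.3], "offset": [19.67, -31.0, 0], "gripper": 1},
    {"rot": [0, 0, 38.3], "offset": [19.67, -31.0, 0], "gripper": 1},
  ],
)

```text
time_s: 4.35
position: [0.4923, 0.0296, 0.1732]
tcp_rot: [[0.978, -0.207, -0.003], [-0.207, -0.978, 0.001], [-0.003, -0.0, -1.0]]
force: [-0.0, -1.1, -1.6]
opening: 0.388
```

Request:
arm_command(
  targets=[
    {"rot": [0, 0, 0], "offset": [0, 0, 0], "gripper": 1},
    {"rot": [0, 0, 0], "offset": [0, 0, 0], "gripper": 1},
    {"rot": [0, 0, 0], "offset": [0, 0, 0], "gripper": 1},
  ],
)

```text
time_s: 4.65
position: [0.4935, 0.0252, 0.1737]
tcp_rot: [[0.978, -0.211, -0.001], [-0.211, -0.978, -0.0], [-0.001, 0.0, -1.0]]
force: [0.6, -0.3, -1.4]
opening: 0.385
```

```bash
python3 - <<'E'
from h import *
s=bot.read_state();print(s["position"],s["opening"],s["force"],w2j(s["position"]))
plan(j2w(-6,-52),.174,-12.2)
for n in("top","side"):
  c=cam(n);u=proj(c,[[*j2w(0,-60),.1]])[0].astype(int);x,y=u-[80,65]
  cv2.imwrite(f"pics/p_{n}.png",cv2.resize(c["frame"][y:y+130,x:x+160],None,fx=4,fy=4)[:,:,::-1])
E
```

```text
[0.49353753 0.02517272 0.17372295] 0.3847247864858036 [ 0.60916083 -0.31092907 -1.44229191] [ -2.1 -68.6]
offset [-0.39, -1.66, -0.03] rot [0.0, 0.1, 0.0]
```

View pics/p_side.png

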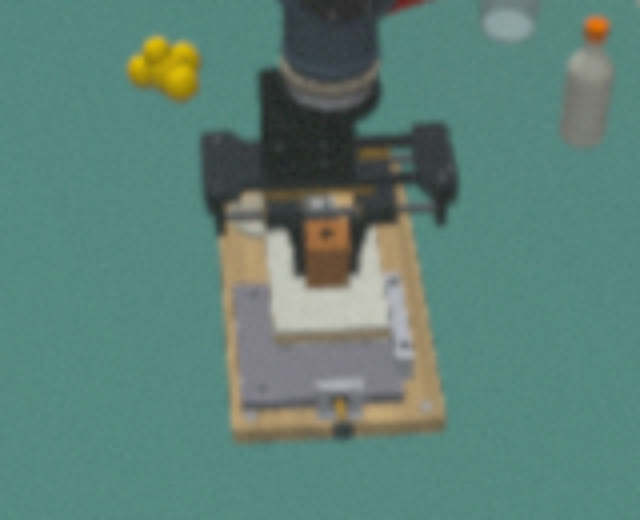

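The base is held level by its block over the nest (block crop (327,250)), with the rail and end stop visible and clear.

Request:
arm_command(
  targets=[
    {"rot": [0, 0, 0], "offset": [-0.4, -1.65, 0], "gripper": 1},
    {"rot": [0, 0, 0], "offset": [-0.4, -1.65, 1], "gripper": 1},
    {"rot": [0, 0, 0], "offset": [-0.4, -1.65, 2.5], "gripper": 1},
    {"rot": [0, 0, 0], "offset": [-0.4, -1.65, 4], "gripper": 1},
    {"rot": [0, 0, 0], "offset": [-0.4, -1.65, 4.5], "gripper": 1},
    {"rot": [0, 0, 0], "offset": [-0.4, -1.65, 4.6], "gripper": 1},
    {"rot": [0, 0, 0], "offset": [-0.4, -1.65, 4.6], "gripper": 1},
    {"rot": [0, 0, 0], "offset": [-0.4, -1.65, 4.6], "gripper": 1},
  ],
)

```text
time_s: 5.55
position: [0.4936, 0.0428, 0.1287]
tcp_rot: [[0.978, -0.21, 0.001], [-0.21, -0.978, -0.0], [0.001, -0.0, -1.0]]
force: [-1.1, -0.7, -0.8]
opening: 0.388
```

Request:
arm_command(
  targets=[
    {"rot": [0, 0, 0], "offset": [0, 0, 0.1], "gripper": 1},
    {"rot": [0, 0, 0], "offset": [0, 0, 0.2], "gripper": 1},
    {"rot": [0, 0, 0], "offset": [0, 0, 0.3], "gripper": 1},
    {"rot": [0, 0, 0], "offset": [0, 0, 0.3], "gripper": 1},
    {"rot": [0, 0, 0], "offset": [0, 0, 0.3], "gripper": 1},
  ],
)

```text
time_s: 6.05
position: [0.4932, 0.0431, 0.1253]
tcp_rot: [[0.978, -0.21, -0.0], [-0.21, -0.978, 0.0], [-0.0, -0.0, -1.0]]
force: [-0.2, -0.5, -1.9]
opening: 0.39
```

Request:
arm_command(
  targets=[
    {"rot": [0, 0, 0], "offset": [0, 0, 0.05], "gripper": 1},
    {"rot": [0, 0, 0], "offset": [0, 0, 0.1], "gripper": 1},
    {"rot": [0, 0, 0], "offset": [0, 0, 0.1], "gripper": 1},
    {"rot": [0, 0, 0], "offset": [0, 0, 0.1], "gripper": 1},
  ],
)

```text
time_s: 6.45
position: [0.4933, 0.0431, 0.1243]
tcp_rot: [[0.978, -0.21, 0.0], [-0.21, -0.978, 0.0], [0.0, -0.0, -1.0]]
force: [-0.8, 0.3, 0.4]
opening: 0.384
```

Request:
arm_command(
  targets=[
    {"rot": [0, 0, 0], "offset": [0, 0, 0.04], "gripper": 1},
    {"rot": [0, 0, 0], "offset": [0, 0, 0.08], "gripper": 1},
    {"rot": [0, 0, 0], "offset": [0, 0, 0.08], "gripper": 1},
    {"rot": [0, 0, 0], "offset": [0, 0, 0.08], "gripper": 1},
  ],
)

```text
time_s: 6.85
position: [0.4933, 0.0431, 0.1243]
tcp_rot: [[0.978, -0.21, 0.001], [-0.21, -0.978, -0.0], [0.001, -0.0, -1.0]]
force: [-2.1, 0.4, 7.5]
opening: 0.388
```

Request:
arm_command(
  targets=[
    {"rot": [0, 0, 0], "offset": [0, 0, -0.06], "gripper": 1},
    {"rot": [0, 0, 0], "offset": [0.3, 0, -0.06], "gripper": 1},
    {"rot": [0, 0, 0], "offset": [0.6, 0, -0.06], "gripper": 1},
    {"rot": [0, 0, 0], "offset": [0.7, 0, -0.06], "gripper": 1},
    {"rot": [0, 0, 0], "offset": [0.75, 0, -0.06], "gripper": 1},
    {"rot": [0, 0, 0], "offset": [0.75, 0, -0.06], "gripper": 1},
  ],
)

```text
time_s: 7.45
position: [0.4992, 0.0419, 0.1244]
tcp_rot: [[0.978, -0.21, -0.003], [-0.21, -0.978, 0.001], [-0.003, 0.0, -1.0]]
force: [-3.4, 1.5, 7.0]
opening: 0.388
```

Request:
arm_command(
  targets=[
    {"rot": [0, 0, 0], "offset": [0.04, 0, 0], "gripper": 1},
    {"rot": [0, 0, 0], "offset": [0.08, 0, 0], "gripper": 1},
    {"rot": [0, 0, 0], "offset": [0.12, 0, 0], "gripper": 1},
    {"rot": [0, 0, 0], "offset": [0.12, 0, 0], "gripper": 1},
  ],
)

```text
time_s: 7.85
position: [0.4994, 0.0418, 0.1245]
tcp_rot: [[0.978, -0.21, -0.005], [-0.21, -0.978, 0.001], [-0.005, 0.0, -1.0]]
force: [-6.0, 1.1, 10.1]
opening: 0.387
```

Request:
arm_command(
  targets=[
    {"rot": [0, 0, 0], "offset": [0, 0, -0.08], "gripper": 1},
    {"rot": [0, 0, 0], "offset": [0, 0, -0.08], "gripper": 1},
    {"rot": [0, 0, 0], "offset": [0, 0, -0.08], "gripper": 1},
  ],
)

```text
time_s: 8.15
position: [0.5022, 0.0411, 0.1246]
tcp_rot: [[0.978, -0.21, 0.0], [-0.21, -0.978, -0.0], [0.0, -0.0, -1.0]]
force: [-0.7, -0.2, -1.7]
opening: 0.385
```

Request:
arm_command(
  targets=[
    {"rot": [0, 0, 0], "offset": [0.05, 0, -0.02], "gripper": 1},
    {"rot": [0, 0, 0], "offset": [0.1, 0, -0.02], "gripper": 1},
    {"rot": [0, 0, 0], "offset": [0.1, 0, -0.02], "gripper": 1},
  ],
)

```text
time_s: 8.45
position: [0.5029, 0.041, 0.1249]
tcp_rot: [[0.978, -0.21, 0.0], [-0.21, -0.978, 0.0], [0.0, -0.0, -1.0]]
force: [-0.3, 1.0, -1.1]
opening: 0.391
```

Request:
arm_command(
  targets=[
    {"rot": [0, 0, 0], "offset": [0.05, 0, 0.03], "gripper": 1},
    {"rot": [0, 0, 0], "offset": [0.1, 0, 0.03], "gripper": 1},
    {"rot": [0, 0, 0], "offset": [0.1, 0, 0.03], "gripper": 1},
  ],
)

```text
time_s: 8.75
position: [0.5038, 0.0408, 0.1247]
tcp_rot: [[0.978, -0.21, 0.0], [-0.21, -0.978, 0.0], [0.0, -0.0, -1.0]]
force: [-0.0, 0.5, -0.7]
opening: 0.388
```

Request:
arm_command(
  targets=[
    {"rot": [0, 0, 0], "offset": [0.05, 0, 0], "gripper": 1},
    {"rot": [0, 0, 0], "offset": [0.1, 0, 0], "gripper": 1},
    {"rot": [0, 0, 0], "offset": [0.1, 0, 0], "gripper": 1},
  ],
)

```text
time_s: 9.05
position: [0.5048, 0.0406, 0.1248]
tcp_rot: [[0.978, -0.21, 0.0], [-0.21, -0.978, -0.0], [0.0, -0.0, -1.0]]
force: [-0.3, 0.3, -1.2]
opening: 0.389
```

Request:
arm_command(
  targets=[
    {"rot": [0, 0, 0], "offset": [0.05, 0, 0], "gripper": 1},
    {"rot": [0, 0, 0], "offset": [0.1, 0, 0], "gripper": 1},
    {"rot": [0, 0, 0], "offset": [0.1, 0, 0], "gripper": 1},
  ],
)

```text
time_s: 9.35
position: [0.5058, 0.0404, 0.1248]
tcp_rot: [[0.978, -0.21, 0.0], [-0.21, -0.978, -0.0], [0.0, -0.0, -1.0]]
force: [-0.4, 0.1, -0.6]
opening: 0.386
```

Request:
arm_command(
  targets=[
    {"rot": [0, 0, 0], "offset": [0.05, 0, 0], "gripper": 1},
    {"rot": [0, 0, 0], "offset": [0.1, 0, 0], "gripper": 1},
    {"rot": [0, 0, 0], "offset": [0.1, 0, 0], "gripper": 1},
  ],
)

```text
time_s: 9.65
position: [0.5061, 0.0403, 0.1246]
tcp_rot: [[0.978, -0.21, -0.001], [-0.21, -0.978, 0.0], [-0.002, 0.0, -1.0]]
force: [-0.9, 0.2, -0.7]
opening: 0.386
```

Request:
arm_command(
  targets=[
    {"rot": [0, 0, 0], "offset": [0.05, 0, 0], "gripper": 1},
    {"rot": [0, 0, 0], "offset": [0.05, 0, 0], "gripper": 1},
    {"rot": [0, 0, 0], "offset": [0.05, 0, 0], "gripper": 1},
  ],
)

```text
time_s: 9.95
position: [0.5061, 0.0403, 0.1246]
tcp_rot: [[0.978, -0.21, -0.002], [-0.21, -0.978, 0.0], [-0.002, 0.0, -1.0]]
force: [-2.7, 0.6, -0.4]
opening: 0.391
```

Request:
arm_command(
  targets=[
    {"rot": [0, 0, 0], "offset": [0.05, 0, 0], "gripper": 1},
    {"rot": [0, 0, 0], "offset": [0.05, 0, 0], "gripper": 1},
    {"rot": [0, 0, 0], "offset": [0.05, 0, 0], "gripper": 1},
  ],
)

```text
time_s: 10.25
position: [0.5062, 0.0403, 0.1245]
tcp_rot: [[0.978, -0.21, -0.003], [-0.21, -0.978, 0.001], [-0.003, 0.0, -1.0]]
force: [-5.0, 1.8, 0.4]
opening: 0.387
```

Request:
arm_command(
  targets=[
    {"rot": [0, 0, 0], "offset": [-0.06, 0.2, 0], "gripper": 1},
    {"rot": [0, 0, 0], "offset": [-0.06, 0.5, 0], "gripper": 1},
    {"rot": [0, 0, 0], "offset": [-0.06, 0.7, 0], "gripper": 1},
    {"rot": [0, 0, 0], "offset": [-0.06, 0.8, 0], "gripper": 1},
    {"rot": [0, 0, 0], "offset": [-0.06, 0.8, 0], "gripper": 1},
  ],
)

```text
time_s: 10.75
position: [0.5045, 0.0325, 0.1245]
tcp_rot: [[0.978, -0.21, -0.002], [-0.21, -0.978, 0.001], [-0.002, -0.0, -1.0]]
force: [-4.4, 2.5, -1.0]
opening: 0.389
```

Request:
arm_command(
  targets=[
    {"rot": [0, 0, 0], "offset": [0, 0.1, 0], "gripper": 1},
    {"rot": [0, 0, 0], "offset": [0, 0.2, 0], "gripper": 1},
    {"rot": [0, 0, 0], "offset": [0, 0.3, 0], "gripper": 1},
    {"rot": [0, 0, 0], "offset": [0, 0.4, 0], "gripper": 1},
    {"rot": [0, 0, 0], "offset": [0, 0.4, 0], "gripper": 1},
  ],
)

```text
time_s: 11.25
position: [0.5036, 0.0287, 0.1245]
tcp_rot: [[0.978, -0.21, -0.002], [-0.21, -0.978, 0.001], [-0.002, -0.0, -1.0]]
force: [-4.7, 2.4, -0.9]
opening: 0.389
```

Request:
arm_command(
  targets=[
    {"rot": [0, 0, 0], "offset": [0, 0.1, 0], "gripper": 1},
    {"rot": [0, 0, 0], "offset": [0, 0.2, 0], "gripper": 1},
    {"rot": [0, 0, 0], "offset": [0, 0.3, 0], "gripper": 1},
    {"rot": [0, 0, 0], "offset": [0, 0.4, 0], "gripper": 1},
    {"rot": [0, 0, 0], "offset": [0, 0.4, 0], "gripper": 1},
  ],
)

```text
time_s: 11.75
position: [0.5028, 0.0247, 0.1245]
tcp_rot: [[0.978, -0.21, -0.002], [-0.21, -0.978, 0.001], [-0.002, -0.0, -1.0]]
force: [-5.4, 2.8, -0.4]
opening: 0.386
```

Request:
arm_command(
  targets=[
    {"rot": [0, 0, 0], "offset": [0, 0.05, 0], "gripper": 1},
    {"rot": [0, 0, 0], "offset": [0, 0.1, 0], "gripper": 1},
    {"rot": [0, 0, 0], "offset": [0, 0.15, 0], "gripper": 1},
    {"rot": [0, 0, 0], "offset": [0, 0.2, 0], "gripper": 1},
    {"rot": [0, 0, 0], "offset": [0, 0.2, 0], "gripper": 1},
  ],
)

```text
time_s: 12.25
position: [0.5024, 0.0229, 0.1245]
tcp_rot: [[0.978, -0.21, -0.002], [-0.21, -0.978, 0.001], [-0.002, -0.0, -1.0]]
force: [-2.8, 3.2, -1.3]
opening: 0.386
```

Request:
arm_command(
  targets=[
    {"rot": [0, 0, 0], "offset": [0, 0.05, 0], "gripper": 1},
    {"rot": [0, 0, 0], "offset": [0, 0.1, 0], "gripper": 1},
    {"rot": [0, 0, 0], "offset": [0, 0.15, 0], "gripper": 1},
    {"rot": [0, 0, 0], "offset": [0, 0.2, 0], "gripper": 1},
    {"rot": [0, 0, 0], "offset": [0, 0.2, 0], "gripper": 1},
  ],
)

```text
time_s: 12.75
position: [0.502, 0.0209, 0.1245]
tcp_rot: [[0.978, -0.21, -0.002], [-0.21, -0.978, 0.001], [-0.002, -0.0, -1.0]]
force: [-3.4, 3.8, -0.9]
opening: 0.39
```

Request:
arm_command(
  targets=[
    {"rot": [0, 0, 0], "offset": [0, 0.05, 0], "gripper": 1},
    {"rot": [0, 0, 0], "offset": [0, 0.1, 0], "gripper": 1},
    {"rot": [0, 0, 0], "offset": [0, 0.15, 0], "gripper": 1},
    {"rot": [0, 0, 0], "offset": [0, 0.15, 0], "gripper": 1},
  ],
)

```text
time_s: 13.15
position: [0.5017, 0.0194, 0.1245]
tcp_rot: [[0.978, -0.21, -0.002], [-0.21, -0.978, 0.001], [-0.002, -0.0, -1.0]]
force: [-3.6, 3.1, -0.9]
opening: 0.387
```

Request:
arm_command(
  targets=[
    {"rot": [0, 0, 0], "offset": [0, 0.05, 0], "gripper": 1},
    {"rot": [0, 0, 0], "offset": [0, 0.1, 0], "gripper": 1},
    {"rot": [0, 0, 0], "offset": [0, 0.1, 0], "gripper": 1},
  ],
)

```text
time_s: 13.45
position: [0.5014, 0.0185, 0.1245]
tcp_rot: [[0.978, -0.21, -0.002], [-0.21, -0.978, 0.001], [-0.002, -0.0, -1.0]]
force: [-4.2, 3.8, -1.1]
opening: 0.389
```

Request:
arm_command(
  targets=[
    {"rot": [0, 0, 0], "offset": [0, 0.05, 0], "gripper": 1},
    {"rot": [0, 0, 0], "offset": [0, 0.1, 0], "gripper": 1},
    {"rot": [0, 0, 0], "offset": [0, 0.1, 0], "gripper": 1},
  ],
)

```text
time_s: 13.75
position: [0.5013, 0.018, 0.1245]
tcp_rot: [[0.978, -0.21, -0.002], [-0.21, -0.978, 0.002], [-0.002, -0.001, -1.0]]
force: [-3.9, 6.6, -0.2]
opening: 0.386
```

Request:
arm_command(
  targets=[
    {"rot": [0, 0, 0], "offset": [0, 0.05, 0], "gripper": 1},
    {"rot": [0, 0, 0], "offset": [0, 0.1, 0], "gripper": 1},
    {"rot": [0, 0, 0], "offset": [0, 0.1, 0], "gripper": 1},
  ],
)

```text
time_s: 14.05
position: [0.5013, 0.0178, 0.1246]
tcp_rot: [[0.977, -0.211, -0.001], [-0.211, -0.977, 0.003], [-0.002, -0.003, -1.0]]
force: [-2.6, 9.3, 0.8]
opening: 0.39
```

Request:
arm_command(
  targets=[
    {"rot": [0, 0, 0], "offset": [0, 0.05, 0], "gripper": 1},
    {"rot": [0, 0, 0], "offset": [0, 0.1, 0], "gripper": 1},
    {"rot": [0, 0, 0], "offset": [0, 0.1, 0], "gripper": 1},
  ],
)

```text
time_s: 14.35
position: [0.5012, 0.0176, 0.1247]
tcp_rot: [[0.977, -0.212, -0.001], [-0.212, -0.977, 0.004], [-0.002, -0.004, -1.0]]
force: [-2.4, 13.0, 0.9]
opening: 0.388
```

Request:
arm_command(
  targets=[
    {"rot": [0, 0, 0], "offset": [0.05, -0.2, 0.05], "gripper": 1},
    {"rot": [0, 0, 0], "offset": [0.05, -0.2, 0.05], "gripper": 1},
    {"rot": [0, 0, 0], "offset": [0.05, -0.2, 0.05], "gripper": 1},
  ],
)

```text
time_s: 14.65
position: [0.5014, 0.018, 0.1244]
tcp_rot: [[0.978, -0.21, -0.002], [-0.21, -0.978, 0.002], [-0.003, -0.001, -1.0]]
force: [-5.6, 5.4, 3.9]
opening: 0.393
```

```bash
python3 - <<'E'
from h import *
s=bot.read_state();print(s["position"],s["force"],s["moment"],w2j(s["position"]),s["joint_positions"].round(1))
E
```

```text
[0.5013925  0.01801873 0.12442415] [-5.59318972  5.40674182  3.87716019] [ 0.96213807  0.72760139 -0.03772365] [  7.1 -74. ] [-1.080e+01  3.690e+01  1.073e+02  1.000e-01  3.600e+01  1.300e+00]
```

Request:
arm_command(
  targets=[
    {"rot": [0, 0, 0], "offset": [0, 0, 0], "gripper": 0.5},
    {"rot": [0, 0, 0], "offset": [0, 0, 0], "gripper": 0},
    {"rot": [0, 0, 0], "offset": [0, 0, 0], "gripper": 0},
    {"rot": [0, 0, 0], "offset": [0, 0, -1], "gripper": 0},
    {"rot": [0, 0, 0], "offset": [0, 0, -4], "gripper": 0},
    {"rot": [0, 0, 0], "offset": [0, 0, -8], "gripper": 0},
    {"rot": [0, 0, 0], "offset": [0, 0, -12], "gripper": 0},
    {"rot": [0, 0, 0], "offset": [0, 0, -15], "gripper": 0},
  ],
)

```text
time_s: 15.45
position: [0.5037, 0.0166, 0.2777]
tcp_rot: [[0.978, -0.21, 0.005], [-0.21, -0.978, -0.001], [0.005, 0.0, -1.0]]
force: [0.5, -0.5, -0.1]
opening: 0.979
```

Request:
arm_command(
  targets=[
    {"rot": [0, 0, 0], "offset": [-5, 10, -1], "gripper": 1},
    {"rot": [0, 0, 0], "offset": [-5, 14, -1], "gripper": 1},
    {"rot": [0, 0, 0], "offset": [-5, 14, -1], "gripper": 1},
    {"rot": [0, 0, 0], "offset": [-5, 14, -1], "gripper": 1},
  ],
)

```text
time_s: 15.85
position: [0.4231, -0.1143, 0.2857]
tcp_rot: [[0.976, -0.217, 0.002], [-0.217, -0.976, -0.004], [0.003, 0.003, -1.0]]
force: [0.6, -0.1, 0.5]
opening: 0.721
```

```bash
python3 - <<'E'
from h import *
c=cam("top");f=c["frame"];hsv=cv2.cvtColor(f,cv2.COLOR_RGB2HSV)
w=cv2.inRange(hsv,(0,0,150),(40,70,255));m=cv2.inRange(hsv,(4,90,30),(22,255,230))
s=cam("side");print(bot.read_state()["position"])
cv2.imwrite("pics/v_top.png",np.hstack([cv2.resize(f[140:240,165:295],None,fx=3,fy=5)[:,:,::-1],cv2.resize(s["frame"][150:250,240:315],None,fx=5,fy=5)[:,:,::-1]]))
E
```

```text
[ 0.42446298 -0.11079341  0.28519141]
```

View pics/v_top.png

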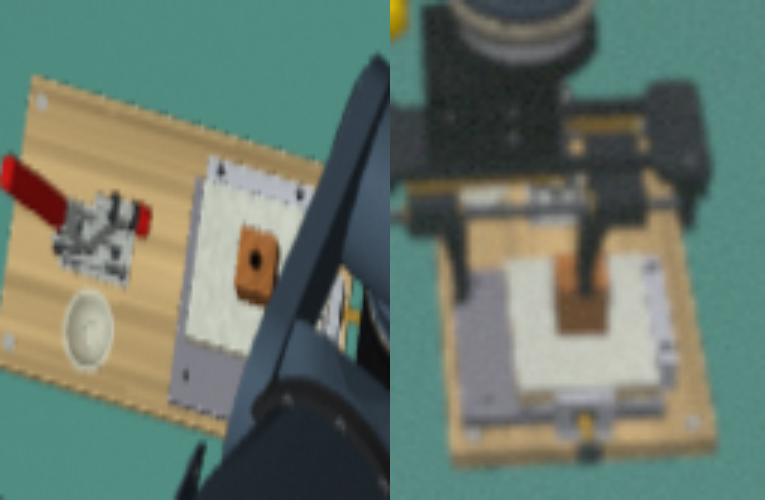

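Base is visually home: plate flush along the rail in the top half (left) and its short side at the screw head (right). Next is the handle; fingers are closing.

```bash
python3 - <<'E'
from h import *
plan(j2w(3,88),.275,-12.2)
E
```

```text
offset [4.31, -30.42, 1.02] rot [0.0, -0.1, -0.1]
```

Request:
arm_command(
  targets=[
    {"rot": [0, 0, 0], "offset": [4.3, -30.4, 1], "gripper": 1},
    {"rot": [0, 0, 0], "offset": [4.3, -30.4, 1], "gripper": 1},
    {"rot": [0, 0, 0], "offset": [4.3, -30.4, 1], "gripper": 1},
    {"rot": [0, 0, 0], "offset": [4.3, -30.4, 1], "gripper": 1},
    {"rot": [0, 0, 0], "offset": [4.3, -30.4, 1], "gripper": 1},
    {"rot": [0, 0, 0], "offset": [4.3, -30.4, 1], "gripper": 1},
    {"rot": [0, 0, 0], "offset": [4.3, -30.4, 1], "gripper": 1},
    {"rot": [0, 0, 0], "offset": [4.3, -30.4, 1], "gripper": 1},
  ],
)

```text
time_s: 16.75
position: [0.5299, 0.1819, 0.274]
tcp_rot: [[0.979, -0.204, -0.0], [-0.204, -0.979, -0.0], [0.0, 0.0, -1.0]]
force: [0.3, -0.2, -0.0]
opening: 0.01
```

Request:
arm_command(
  targets=[
    {"rot": [0, 0, 0], "offset": [0, 0, 0], "gripper": 1},
    {"rot": [0, 0, 0], "offset": [0, 0, 0], "gripper": 1},
    {"rot": [0, 0, 0], "offset": [0, 0, 0], "gripper": 1},
  ],
)

```text
time_s: 17.05
position: [0.5299, 0.1776, 0.2744]
tcp_rot: [[0.977, -0.212, -0.0], [-0.212, -0.977, -0.0], [-0.0, 0.0, -1.0]]
force: [0.5, -1.1, 0.3]
opening: 0.004
```

```bash
python3 - <<'E'
from h import *
st=bot.read_state();print(st["position"],st["opening"],w2j(st["position"]))
plan(j2w(3,92),.207,-12.2)
c=cam("top");s=cam("side");f=c["frame"];g=s["frame"]
u=proj(s,[[*j2w(2,10),.08]])[0].astype(int)
cv2.imwrite("pics/h1.png",np.hstack([cv2.resize(f[140:240,165:295],None,fx=3,fy=5)[:,:,::-1],cv2.resize(g[130:230,230:315],None,fx=4.7,fy=5)[:,:,::-1]]))
E
```

```text
[0.52986657 0.1775574  0.27439507] 0.004424918779460474 [ 1.2 88. ]
offset [0.18, -0.4, 6.74] rot [0.0, 0.0, -0.0]
```

View pics/h1.png

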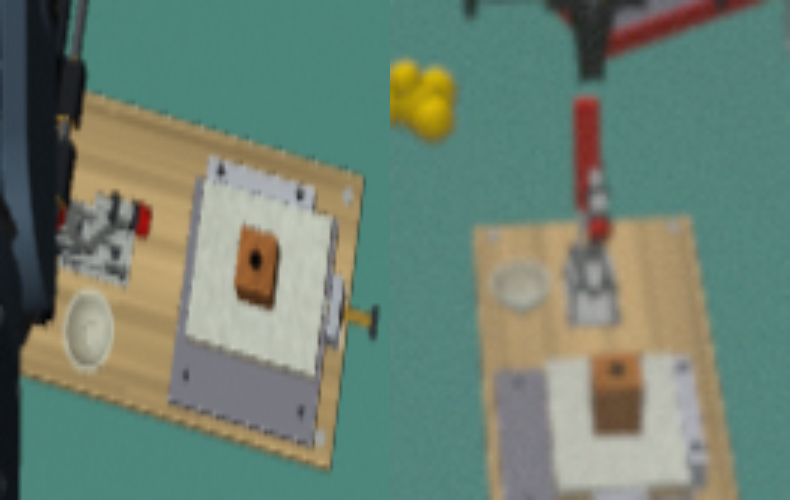

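The top half shows the plate clear of the arm, flush to the rail and touching the end screw. In the side half the closed fingertips (592,70) line up with the red handle (587,150). One numeric squareness check first.

```bash
python3 - <<'E'
from h import *
c=cam("top");f=c["frame"];hsv=cv2.cvtColor(f,cv2.COLOR_RGB2HSV);P=lambda k,z:(ray(c,k,z)-O)@RJ*1000
w=cv2.inRange(hsv,(15,10,150),(50,90,255))|cv2.inRange(hsv,(4,90,30),(14,255,230))
w=cv2.morphologyEx(w,cv2.MORPH_OPEN,np.ones((3,3)));k=blob(w,(225,168,285,218));p=P(k,.048)
r=cv2.minAreaRect(p.astype(np.float32));print("plate in jig frame",r)
def edge(p,ax,val,lo,hi):
    q=p[(abs(p[:,ax]-val)<5)&(p[:,1-ax]>lo)&(p[:,1-ax]<hi)];a=np.polyfit(q[:,1-ax],q[:,ax],1);print("edge",ax,"slope deg",np.degrees(np.arctan(a[0])).round(2),"at",q[:,ax].mean().round(1),len(q))
b=cv2.boxPoints(r);
edge(p,0,p[:,0].min()+1,p[:,1].min()+10,p[:,1].max()-10);edge(p,1,p[:,1].max()-1,p[:,0].min()+10,p[:,0].max()-10);edge(p,1,p[:,1].min()+1,p[:,0].min()+10,-20)
n=cv2.inRange(hsv,(110,8,80),(150,80,180));
k=blob(n|w,(190,150,292,236));p=P(k,.03);edge(p,0,np.percentile(p[:,0],3),-130,-20)
print(edge(p,1,np.percentile(p[:,1],97),-70,-50))
E
```

```text
plate in jig frame ((3.970703125, -76.60952758789062), (88.69351959228516, 119.10545349121094), 0.3042619824409485)
edge 0 slope deg -0.01 at -38.9 35
edge 1 slope deg 0.41 at -18.4 24
edge 1 slope deg 10.95 at -135.5 3
edge 0 slope deg 0.08 at -74.8 39
edge 1 slope deg -0.3 at -8.5 7
None
```

Request:
arm_command(
  targets=[
    {"rot": [0, 0, 0], "offset": [0.28, -0.4, 2], "gripper": 1},
    {"rot": [0, 0, 0], "offset": [0.28, -0.4, 4.5], "gripper": 1},
    {"rot": [0, 0, 0], "offset": [0.28, -0.4, 6.5], "gripper": 1},
    {"rot": [0, 0, 0], "offset": [0.28, -0.4, 6.7], "gripper": 1},
    {"rot": [0, 0, 0], "offset": [0.28, -0.4, 6.7], "gripper": 1},
  ],
)

```text
time_s: 17.7
position: [0.5337, 0.1818, 0.2071]
tcp_rot: [[0.978, -0.21, -0.001], [-0.21, -0.978, -0.0], [-0.001, 0.0, -1.0]]
force: [0.5, -0.1, 0.4]
opening: 0.004
```

Request:
arm_command(
  targets=[
    {"rot": [0, 0, 0], "offset": [0, -0.4, 0], "gripper": 1},
    {"rot": [0, 0, 0], "offset": [0, -0.8, 0], "gripper": 1},
    {"rot": [0, 0, 0], "offset": [0, -1.2, 0], "gripper": 1},
    {"rot": [0, 0, 0], "offset": [0, -1.6, 0], "gripper": 1},
    {"rot": [0, 0, 0], "offset": [0, -1.8, 0], "gripper": 1},
    {"rot": [0, 0, 0], "offset": [0, -1.8, 0], "gripper": 1},
  ],
)

```text
time_s: 18.3
position: [0.5375, 0.2002, 0.2074]
tcp_rot: [[0.978, -0.209, 0.0], [-0.209, -0.978, 0.0], [0.0, -0.0, -1.0]]
force: [-0.0, 0.1, -0.1]
opening: 0.007
```

Request:
arm_command(
  targets=[
    {"rot": [0, 0, 0], "offset": [0, -0.3, 0], "gripper": 1},
    {"rot": [0, 0, 0], "offset": [0, -0.6, 0.1], "gripper": 1},
    {"rot": [0, 0, 0], "offset": [0, -0.9, 0.15], "gripper": 1},
    {"rot": [0, 0, 0], "offset": [0, -1.2, 0.2], "gripper": 1},
    {"rot": [0, 0, 0], "offset": [0, -1.2, 0.2], "gripper": 1},
  ],
)

```text
time_s: 18.8
position: [0.5401, 0.2119, 0.2052]
tcp_rot: [[0.978, -0.209, 0.0], [-0.209, -0.978, 0.0], [0.0, -0.0, -1.0]]
force: [-0.2, 0.4, -0.1]
opening: 0.005
```

```bash
python3 - <<'E'
from h import *
st=bot.read_state();print(st["position"],st["force"],w2j(st["position"]))
c=cam("top");s=cam("side")
cv2.imwrite("pics/h2.png",np.hstack([cv2.resize(c["frame"][140:240,165:245],None,fx=5,fy=5)[:,:,::-1],cv2.resize(s["frame"][130:230,245:320],None,fx=5,fy=5)[:,:,::-1]]))
E
```

```text
[0.54011487 0.21191953 0.2051587 ] [-0.22318701  0.43386369 -0.08099423] [  4.  123.7]
```

View pics/h2.png

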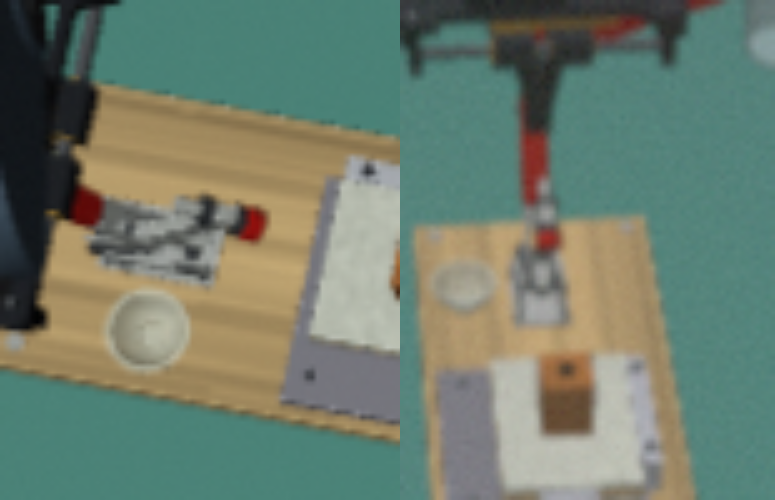

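The fingers stand in front of the red grip, aligned with it (side crop (535,100)), and the pad has already moved towards the base (top crop (254,224)), so the handle is moving.

Request:
arm_command(
  targets=[
    {"rot": [0, 0, 0], "offset": [0, -0.4, 0.05], "gripper": 1},
    {"rot": [0, 0, 0], "offset": [0, -0.8, 0.1], "gripper": 1},
    {"rot": [0, 0, 0], "offset": [0, -1.2, 0.15], "gripper": 1},
    {"rot": [0, 0, 0], "offset": [0, -1.6, 0.2], "gripper": 1},
    {"rot": [0, 0, 0], "offset": [0, -2.0, 0.22], "gripper": 1},
    {"rot": [0, 0, 0], "offset": [0, -2.45, 0.25], "gripper": 1},
    {"rot": [0, 0, 0], "offset": [0, -2.45, 0.25], "gripper": 1},
  ],
)

```text
time_s: 19.6
position: [0.5453, 0.2363, 0.2028]
tcp_rot: [[0.978, -0.21, 0.0], [-0.21, -0.978, 0.001], [0.0, -0.001, -1.0]]
force: [-0.4, 0.6, 1.0]
opening: 0.006
```

Request:
arm_command(
  targets=[
    {"rot": [0, 0, 0], "offset": [0, -0.3, 0.15], "gripper": 1},
    {"rot": [0, 0, 0], "offset": [0, -0.6, 0.35], "gripper": 1},
    {"rot": [0, 0, 0], "offset": [0, -1.0, 0.65], "gripper": 1},
    {"rot": [0, 0, 0], "offset": [0, -1.0, 0.65], "gripper": 1},
  ],
)

```text
time_s: 20.0
position: [0.5475, 0.2461, 0.196]
tcp_rot: [[0.978, -0.21, 0.001], [-0.21, -0.978, 0.001], [0.0, -0.002, -1.0]]
force: [-0.3, -0.5, -1.0]
opening: 0.004
```

Request:
arm_command(
  targets=[
    {"rot": [0, 0, 0], "offset": [0, -0.25, 0.4], "gripper": 1},
    {"rot": [0, 0, 0], "offset": [0, -0.5, 0.85], "gripper": 1},
    {"rot": [0, 0, 0], "offset": [0, -0.7, 1.3], "gripper": 1},
    {"rot": [0, 0, 0], "offset": [0, -0.7, 1.3], "gripper": 1},
  ],
)

```text
time_s: 20.4
position: [0.5492, 0.2527, 0.1829]
tcp_rot: [[0.978, -0.21, 0.001], [-0.21, -0.978, 0.001], [0.001, -0.001, -1.0]]
force: [0.2, 1.8, 3.2]
opening: 0.008
```

```bash
python3 - <<'E'
from h import *
st=bot.read_state();print(st["position"],st["force"],w2j(st["position"]))
c=cam("top");s=cam("side")
cv2.imwrite("pics/h3.png",np.hstack([cv2.resize(c["frame"][140:240,165:245],None,fx=5,fy=5)[:,:,::-1],cv2.resize(s["frame"][130:230,245:320],None,fx=5,fy=5)[:,:,::-1]]))
E
```

```text
[0.5491667  0.25271782 0.18288295] [0.21541611 1.78964458 3.23806361] [  4.2 165.5]
```

View pics/h3.png

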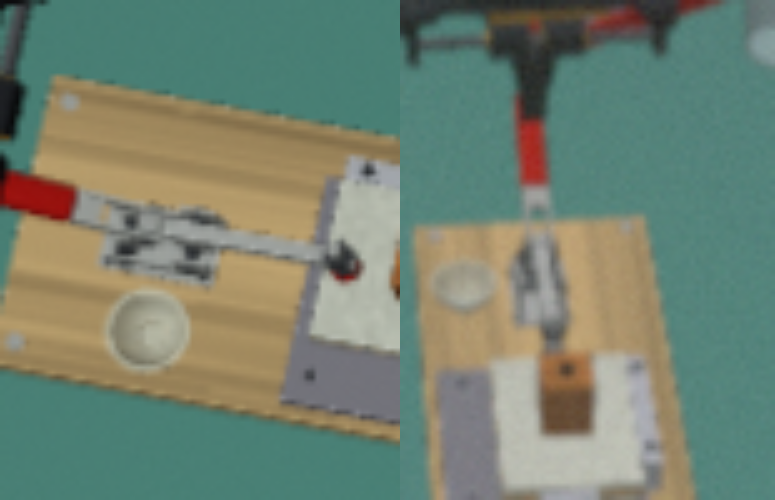

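The bar is nearly down with its pad over the plate (top crop (345,262)), and the fingers press the end of the grip. Continuing down over centre.

Request:
arm_command(
  targets=[
    {"rot": [0, 0, 0], "offset": [0, -0.15, 0.3], "gripper": 1},
    {"rot": [0, 0, 0], "offset": [0, -0.3, 0.6], "gripper": 1},
    {"rot": [0, 0, 0], "offset": [0, -0.4, 0.9], "gripper": 1},
    {"rot": [0, 0, 0], "offset": [0, -0.4, 0.9], "gripper": 1},
  ],
)

```text
time_s: 20.9
position: [0.5499, 0.2561, 0.1742]
tcp_rot: [[0.978, -0.21, 0.001], [-0.21, -0.978, 0.0], [0.001, -0.0, -1.0]]
force: [0.8, 1.7, 2.4]
opening: 0.007
```

Request:
arm_command(
  targets=[
    {"rot": [0, 0, 0], "offset": [0, -0.05, 0.2], "gripper": 1},
    {"rot": [0, 0, 0], "offset": [0, -0.1, 0.4], "gripper": 1},
    {"rot": [0, 0, 0], "offset": [0, -0.1, 0.5], "gripper": 1},
    {"rot": [0, 0, 0], "offset": [0, -0.1, 0.5], "gripper": 1},
  ],
)

```text
time_s: 21.3
position: [0.549, 0.2567, 0.1684]
tcp_rot: [[0.978, -0.21, -0.002], [-0.21, -0.978, -0.001], [-0.002, 0.001, -1.0]]
force: [0.2, 0.4, 0.1]
opening: 0.007
```

Request:
arm_command(
  targets=[
    {"rot": [0, 0, 0], "offset": [0, 0, 0.15], "gripper": 1},
    {"rot": [0, 0, 0], "offset": [0, 0, 0.3], "gripper": 1},
    {"rot": [0, 0, 0], "offset": [0, 0, 0.3], "gripper": 1},
  ],
)

```text
time_s: 21.6
position: [0.5495, 0.2569, 0.1658]
tcp_rot: [[0.978, -0.21, -0.001], [-0.21, -0.978, -0.0], [-0.001, 0.0, -1.0]]
force: [-0.1, 0.3, -0.7]
opening: 0.007
```

Request:
arm_command(
  targets=[
    {"rot": [0, 0, 0], "offset": [0, 0, 0.1], "gripper": 1},
    {"rot": [0, 0, 0], "offset": [0, 0, 0.2], "gripper": 1},
    {"rot": [0, 0, 0], "offset": [0, 0, 0.2], "gripper": 1},
  ],
)

```text
time_s: 21.9
position: [0.5497, 0.257, 0.1641]
tcp_rot: [[0.978, -0.21, -0.0], [-0.21, -0.978, -0.0], [-0.0, 0.0, -1.0]]
force: [0.2, -0.2, -0.4]
opening: 0.005
```

Request:
arm_command(
  targets=[
    {"rot": [0, 0, 0], "offset": [0, 0, 0.07], "gripper": 1},
    {"rot": [0, 0, 0], "offset": [0, 0, 0.14], "gripper": 1},
    {"rot": [0, 0, 0], "offset": [0, 0, 0.14], "gripper": 1},
  ],
)

```text
time_s: 22.2
position: [0.5497, 0.257, 0.1628]
tcp_rot: [[0.978, -0.21, -0.0], [-0.21, -0.978, -0.0], [-0.0, 0.0, -1.0]]
force: [-0.2, 0.4, 1.2]
opening: 0.008
```

Request:
arm_command(
  targets=[
    {"rot": [0, 0, 0], "offset": [0, 0, 0.07], "gripper": 1},
    {"rot": [0, 0, 0], "offset": [0, 0, 0.14], "gripper": 1},
    {"rot": [0, 0, 0], "offset": [0, 0, 0.14], "gripper": 1},
  ],
)

```text
time_s: 22.5
position: [0.5499, 0.2571, 0.1618]
tcp_rot: [[0.978, -0.21, 0.0], [-0.21, -0.978, 0.0], [0.0, -0.0, -1.0]]
force: [-1.3, 0.3, 2.3]
opening: 0.003
```

Request:
arm_command(
  targets=[
    {"rot": [0, 0, 0], "offset": [0, 0, 0.06], "gripper": 1},
    {"rot": [0, 0, 0], "offset": [0, 0, 0.06], "gripper": 1},
    {"rot": [0, 0, 0], "offset": [0, 0, 0.06], "gripper": 1},
  ],
)

```text
time_s: 22.8
position: [0.5499, 0.2572, 0.1614]
tcp_rot: [[0.978, -0.21, 0.001], [-0.21, -0.978, 0.0], [0.001, -0.001, -1.0]]
force: [-1.0, 0.1, 4.4]
opening: 0.008
```

Request:
arm_command(
  targets=[
    {"rot": [0, 0, 0], "offset": [0, 0.3, -3], "gripper": 1},
    {"rot": [0, 0, 0], "offset": [0, 0.3, -8], "gripper": 1},
    {"rot": [0, 0, 0], "offset": [-2, -5, -12], "gripper": 1},
    {"rot": [0, 0, 0], "offset": [-5, -10, -14], "gripper": 1},
    {"rot": [0, 0, 0], "offset": [-8, -14, -14], "gripper": 1},
    {"rot": [0, 0, 0], "offset": [-8, -14, -14], "gripper": 1},
    {"rot": [0, 0, 0], "offset": [-8, -14, -14], "gripper": 1},
  ],
)

```text
time_s: 23.5
position: [0.4991, 0.4143, 0.3014]
tcp_rot: [[0.979, -0.205, 0.001], [-0.205, -0.979, 0.002], [0.001, -0.002, -1.0]]
force: [0.7, 0.2, -1.1]
opening: 0.003
```

```bash
python3 - <<'E'
from h import *
st=bot.read_state();print(st["position"],st["force"])
c=cam("top");s=cam("side");f=c["frame"];hsv=cv2.cvtColor(f,cv2.COLOR_RGB2HSV);P=lambda k,z:(ray(c,k,z)-O)@RJ*1000
w=cv2.inRange(hsv,(15,10,150),(50,90,255))|cv2.inRange(hsv,(4,90,30),(14,255,230))
w=cv2.morphologyEx(w,cv2.MORPH_OPEN,np.ones((3,3)));k=blob(w,(225,168,285,218));print("plate",cv2.minAreaRect(P(k,.048).astype(np.float32)))
cv2.imwrite("pics/end.png",np.hstack([cv2.resize(f[140:240,150:290],None,fx=3.2,fy=5)[:,:,::-1],cv2.resize(s["frame"][140:250,245:315],None,fx=4.8,fy=500/110)[:,:,::-1]]))
E
```

```text
[0.4990939  0.4142831  0.30135733] [ 0.71980203  0.20246245 -1.06711625]
plate ((4.168842315673828, -76.87168884277344), (88.20349884033203, 118.57268524169922), 0.35367947816848755)
```

View pics/end.png

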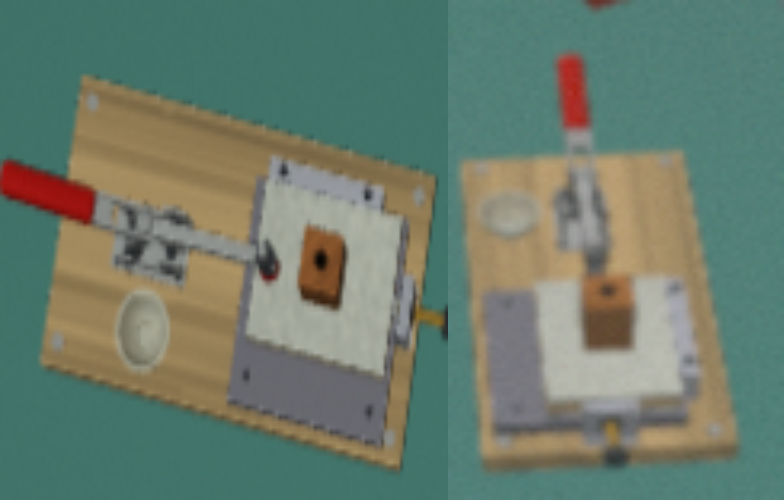

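The final picture shows the handle down (top crop (45,190)), the pad on the plate beside the block (268,262), the base flush to rail and screw, and the cup in place. I'll triangulate the handle end as a last check and hand in.

```bash
python3 - <<'E'
from h import *
from rig import ticket
c=cam("top");s=cam("side")
a=[np.array([3/3.2+150,176/5+140]),np.array([245+121/4.8,140+56/4.545])]
u=[cv2.undistortPoints(np.float64([[p]]),k["K"],k["D"])[0,0] for p,k in zip(a,(c,s))]
X=cv2.triangulatePoints(c["view"][:3],s["view"][:3],*u)[:,0];X=X[:3]/X[3];print("handle end jig",w2j(X),X[2])
print(bot.read_state()["time_s"]);print(ticket.hand_in())
E
```

```text
handle end jig [  2.  191.7] 0.09283233317735841
23.7
the job is handed in; nothing more can be done
None
```

I clamped the white base in the jig and handed the job in at 23.7 s, with the arm clear and touching nothing.

**Base:** I set it on the grey nest and slid it until I felt the back rail at about 5 N, then slid it to the end-stop screw. The push on the screw peaked at about 13 N, and I backed off to about 5 N before letting go. The screw face lies at about y -135 mm in the jig's frame.

**Clamp:** I pushed the handle over centre. The load dropped away at the snap, then I felt a firm stop at about 4 N.

**Last checks:**
- **Base position:** the camera put the base centre at x 4.2 mm (4 expected) and about 0.3° from square. It did not move when clamped.
- **Handle:** it stayed down after I let go. I measured its end at about (192, 93) mm in the jig's y and z. The stop is at (194, 89) and centre at (194, 97), so that reading falls midway between them. The snap, the firm stop and the absence of spring-back are what show it is over centre.
- **Disagreement:** the arm's own position and the cameras differed by about 3 mm in x and y at contact. I relied on feel for the contacts, not on either measurement.
- **Not checked:** I did not measure the pad's clamping force. The last picture showed the cup in place. I did not re-check the yellow model or the screwdriver.

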